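# Lock the collars on a filament-spool spindle with its quarter-turn cap

### The job

Thread the wide collar and then the slim collar down the spindle post until each is fully home, the slim one resting on the wide one. Then take the cap by its wing, put its cross-bar through the slot in the top of the post, push it down against the spring until its flange is fully down on the post, and twist it a quarter turn clockwise (seen from above). Finish while still holding the cap by the wing, turned and pressed fully down; do not let go, because the spring would lift it.

Things in the scene. Friction and masses are not known exactly. Their poses are not given: they have to be found in the camera images.
- spindle: Spool spindle, fixed: grey base disc (diameter 100 mm, 12 mm thick) with an upright round aluminium post (diameter 41 mm) in its centre, the post's flat top 52 mm above the table. Origin: centre of the underside, on the table, on the post's axis; z up. The long side of the slot in its top lies along y.
- slot (a point): Centre of the slot in the post's top, 52 mm above the table; slot 32 mm long (along the spindle's y), 12 mm wide (x), in a plate 6 mm thick over a hollow. Below the plate, stops let a cross-bar turn only clockwise seen from above, from the slot's direction (y) to the x direction: about 90 degrees, then it meets the stop.
- plunger (a joint): Spring plunger hidden in the post, 8 mm below its top; value in m, 0 at rest, grows as it is pushed down. It pushes up with 2.4 N at first touch and about 7 N with the cap fully down (0.011). If let go after turning, the cap rises about 5 mm until its bar meets the plate from below.
- wide_mid (a point): Wide collar, a loose black plastic ring lying flat on the table: outer diameter 64 mm, bore 46 mm, 20 mm high, about 60 g. The point is its centre, half-way up (10 mm above its underside); z is its axis. Home, flat on the base disc, its centre is 22 mm above the table.
- slim_mid (a point): Slim collar, a loose black plastic ring lying flat on the table: outer diameter 54 mm, bore 46 mm, 16 mm high, about 30 g. The point is its centre, half-way up (8 mm above its underside); z is its axis. Home, on the wide collar, its centre is 40 mm above the table.
- cap_mid (a point): Centre of the cap's grip, an upright black wing 44 mm long (along the cap's y), 12 mm thick (x), 32 mm high, on a round flange (diameter 50 mm, 6 mm thick). The point is 16 mm below the wing's top, 16 mm above the flange's upper face, 22 mm above its underside. z up; a half turn about z makes no difference. Fully down on the post it is 74 mm above the table.
- cap: The whole cap, about 80 g; origin at the centre of the flange's underside, axes as the wing's. Below the flange a steel stem (diameter 8 mm) ends in a cross-bar 28 mm long (along y, parallel to the wing), 8 mm wide, 8 mm high, its bottom 19 mm below the origin, its top 11 mm below.
- park: Grey parking block, fixed, 66 mm square, 26 mm high, origin at the centre of its underside. The cap stands upright on it, flange on its top, stem and cross-bar hanging in its round 37 mm hole; lift the cap straight up 25 mm or more to clear it.
Mind the look-alikes: they are no part of the job. What is shaped like the part that bears wide_mid but pink is not meant.

How it is judged (in metres and radians):
On the way, in this order (a step that is already met when the one before it is completed fails the run):
1. the wide collar lies fully home on the spindle's base (z of wide_mid in the frame of spindle between 0.0195 and 0.0245 m and horizontal distance between wide_mid and spindle below 0.006 m), for 0.2 s.
2. the slim collar lies fully home on the wide one (all of step 1 and z of slim_mid in the frame of spindle between 0.0375 and 0.0425 m and horizontal distance between slim_mid and spindle below 0.006 m), for 0.2 s.
3. the cap's cross-bar is in the slot, not yet turned (horizontal distance between cap_mid and spindle below 0.006 m and angle between cap_mid's own z axis and vertical below 0.12 rad and z of cap_mid in the frame of spindle below 0.089 m and angle between the y axis of cap_mid and the y axis of spindle, either way round below 0.5 rad), for 0.05 s.
4. the cap is pressed fully down and turned a quarter turn (horizontal distance between cap_mid and spindle below 0.006 m and angle between cap_mid's own z axis and vertical below 0.12 rad and z of cap_mid in the frame of spindle between 0.071 and 0.0766 m and angle between the y axis of cap_mid and the y axis of spindle, either way round above 1.31 rad), for 0.1 s.
At the end, for the whole second after the job is handed in: Wide collar on the base, slim one on it (within 2.5 mm of home height, 6 mm of the axis); cap upright on the axis (6 mm, 7 degrees), flange within 2.6 mm of the post, turned at least 75 degrees from the slot, the fingers still holding it (over 2 N) against the spring (all of step 2 and all of step 4 and contact force between the fingers and cap above 2 N); the arm keeps its last pose, push and grip.
It also fails if it takes over 72 s, if anything falls off the work surface, if the arm or the gripper's body presses on something with over 40 N, if the wrist force passes 120 N, or if a joint passes its speed limit or range.

### The arm

A 6-joint arm with a two-finger parallel gripper is mounted at the origin on the work surface. World frame = base frame: x ahead of the robot, y to its left, z up, the work surface at z = 0. Lengths are in mm, angles in rad, forces in N, time in s.
With the tool pointing down it reaches from about 275 to 1000 mm from the base axis. Payload 8.4 kg.
Tool frame: the origin (TCP) lies where the fingers leave the gripper's body, on its centre line; the fingertips stand 73 mm ahead of it and the grasp point (between the pads) lies 54 mm ahead of it (grip_point_offset is the distance from the TCP to the grasp point, in mm); z points along the fingers, y is the direction in which the jaws open and shut (so a half turn about z gives the same grasp; the last joint's range is limited). The gripper opens to 85 mm and grips with 20 to 120 N. Pads are 22 mm wide; open, the fingers measure 114 mm over their backs; the gripper's body (76 mm by 85 mm) begins 54 mm behind the grasp point. The pads swing forward as they close: fully open they stand 13 mm farther back than shut.
Start: joints at [-1.188, 0.353, 1.633, -0, 1.155, -0.002], TCP at [234.608, -579.299, 303.881] pointing down, gripper open.
Joint ranges: [-2.63, 2.63], [-0.92, 2.1], [0.06, 2.66], [-1.3, 4.44], [0, 2.69], [-3.02, 3.02]. Speed limits (rad/s): [2.22, 2.22, 2.79, 3.14, 3.14, 3.14].

### API

Orientations are given as [roll, pitch, yaw] about the fixed x, y, z axes, in that order (R = Rz(yaw) Ry(pitch) Rx(roll)).
In Python, from rig import sense, grab_frame, sign_off, grip_point_offset gives the robot as it stands. The module is installed in compiled form; this text tells all that it offers.
- The arm moves only by the tool drive_tool, never from a script. Its argument "targets" is one flat list of numbers, 7 for each row, row after row: the shift along the tool's x, y, z in m, then the turn, a rotation vector about the tool's x, y, z in rad, then the opening, from 0 (shut) to 1 (fully open). In form: [tx, ty, tz, wx, wy, wz, grip, tx, ty, tz, wx, wy, wz, grip, ...]. A call has 1 to 12 rows; each row is the pose to reach, as a shift and turn from the pose commanded when the call began, along the tool's axes at that moment; what a row does not reach only later rows make up. A row lasts 1/12 s, in which the tool goes at most 41.7 mm and 7.16 degrees, less where a joint would pass 70% of its speed; a pose out of reach is approached as far as the arm can. A call with a gripper value outside its range is refused whole. The fingers move at their own pace and stop on an object; "force" is the grip in N (left out, the last holds). Time passes only in rows, so rows that repeat a pose let the fingers close. It gives the time, the measured TCP pose, the force and the opening at its end, in the units of the state.
- sense(): the state, without advancing time (a new reading comes with each control period).
- grab_frame(name): name is "side" or "top"; returns a dict with "color" (400x640x3 uint8, blue, green, red), "vertical_fov" (degrees; the focal length in pixels is half the picture's height over the tangent of half this angle, whatever the lens; pixels are square), "cx", "cy" (the principal point, pixels), "world_from_camera" (4x4, takes a point from camera to world coordinates). Camera axes: x right, y down, z forward; pixel columns grow to the right and rows downward; lengths in mm; the calibration is good to about 2 mm. A picture is of the moment at which its call begins. There is no depth.
- sign_off(): hands the job in, once; it reports no verdict.
The state is a dict: "clock": time; "qpos": joint angles; "qvel": joint speeds; "joint_efforts": joint torques, N m; "eef_pos": TCP position; "tcp_rot": TCP orientation; "contact_force": force on the tool from outside, world axes, zero at the start; "wrist_torque": the same for the moment, N m; "opening": opening from 0.0 (shut) to 1.0 (fully open).
Only numpy, scipy, OpenCV 4.12 (cv2) and the standard library are available. Lean on these libraries where they do the work, as an engineer would, in place of code of your own. Each camera call takes 0.05 s, during which the arm holds its last target. There are 200 camera calls.

## Working session

There is one attempt and no reset: what is moved stays moved. The work goes in short steps, Python scripts to look and compute and a tool call to move; the robot and the scene stay as the last step left them, time stands still between calls to the robot, and variables do not carry over. Pictures are saved under pics/ and viewed, about 8 in all and at most 12, crops included, and the job is handed in when it is done.

Besides the shell and the picture viewer there is one more tool, called by a JSON object that holds its "name" and its "arguments", one argument or row to a line. drive_tool: Moves the arm, as the interface text tells. Its arguments: {"type":"object","properties":{"targets":{"type":"array"},"force":{"type":"number"}},"required":["targets"]}

```bash
mkdir -p pics; cat > h.py <<'E'
import numpy as np, cv2
from rig import sense, grab_frame, sign_off, grip_point_offset
def cam(n):
    f=grab_frame(n); c=f["color"]; T=np.array(f["world_from_camera"]); F=c.shape[0]/2/np.tan(np.radians(f["vertical_fov"])/2)
    return c,T,F,f["cx"],f["cy"]
def ray(c,uv):
    _,T,F,cx,cy=c; d=T[:3,:3]@np.array([(uv[0]-cx)/F,(uv[1]-cy)/F,1]); return T[:3,3],d
def onz(c,uv,z):
    o,d=ray(c,uv); return o+d*(z-o[2])/d[2]
def proj(c,p):
    _,T,F,cx,cy=c; q=T[:3,:3].T@(np.array(p)-T[:3,3]); return np.array([cx+F*q[0]/q[2],cy+F*q[1]/q[2]])
E
python3 - <<'E'
from h import *
for n in("top","side"):
    c=cam(n); cv2.imwrite(f"pics/{n}0.png",c[0]); print(n,c[1].round(3).tolist(),c[2:])
print(sense(),grip_point_offset)
E
```

```text
top [[0.02, -0.998, 0.062, 564.571], [-1.0, -0.02, 0.003, -14.182], [-0.002, -0.062, -0.998, 988.584], [0.0, 0.0, 0.0, 1.0]] (np.float64(379.48793841813756), 318.8437316927963, 199.5798002009115)
side [[-0.776, -0.369, 0.512, 44.421], [-0.631, 0.477, -0.612, 660.756], [-0.019, -0.798, -0.603, 723.933], [0.0, 0.0, 0.0, 1.0]] (np.float64(502.17129979033786), 311.8573424936279, 199.23039988844243)
{'clock': 0.1, 'qpos': array([-1.18843116e+00,  3.53553676e-01,  1.63407045e+00,  1.87993722e-06,
        1.15520292e+00, -2.36187871e-03]), 'qvel': array([ 0.0001546 , -0.0018588 , -0.00456774,  0.0034517 , -0.00018228,
       -0.00042765]), 'joint_efforts': array([-6.95739818e-04, -6.06359339e+01, -3.42819500e+01,  4.47059904e-05,
        3.85757448e-03,  2.29310569e-05]), 'eef_pos': array([ 234.46065249, -578.9851569 ,  303.24787449]), 'tcp_rot': array([-3.14035826e+00, -4.63446373e-06,  3.84726281e-01]), 'contact_force': array([-0.88276031,  0.38384819, -0.89187511]), 'wrist_torque': array([ 0.0329553 , -0.03286745, -0.02701921]), 'opening': 0.9975125732080536} 53.900000000000006
```

View pics/top0.png

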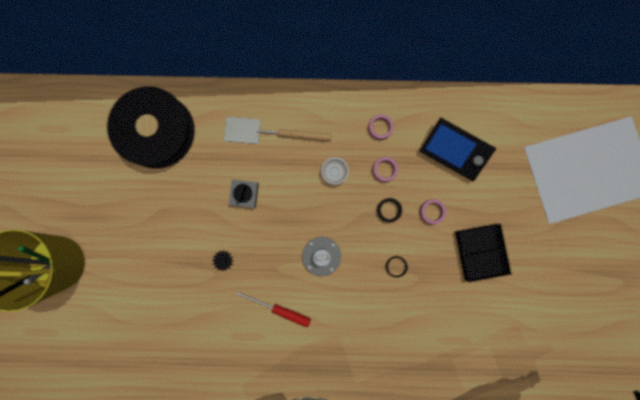

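View pics/side0.png

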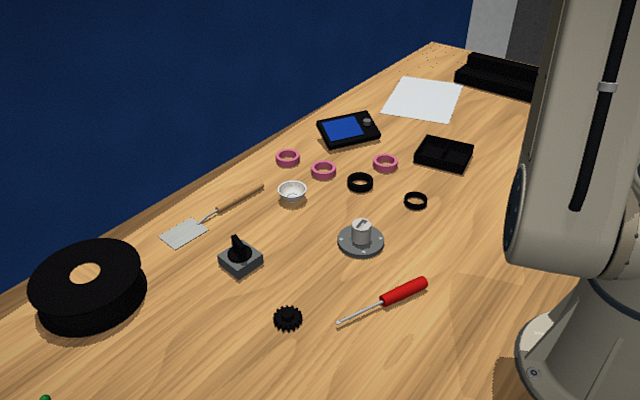

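Top view: the wide collar is black, at (389,210). The slim collar is black and thinner, at (397,267). The spindle is at (321,257) and the cap on its park block at (243,194). The pink rings at (380,127), (385,169) and (432,211) are look-alikes of the wide collar. The gear at (222,260) is clutter. I'll measure and confirm in one crop.

```bash
python3 - <<'E'
from h import *
t=cam("top"); s=cam("side")
def blob(c,roi,f):
    x0,y0,x1,y1=roi; m=f(c[0][y0:y1,x0:x1].astype(int)).astype(np.uint8)
    cs,_=cv2.findContours(m,cv2.RETR_EXTERNAL,cv2.CHAIN_APPROX_NONE)
    k=max(cs,key=cv2.contourArea)+np.array([x0,y0]); r=cv2.minAreaRect(k); M=cv2.moments(k)
    return np.array([M['m10']/M['m00'],M['m01']/M['m00']]),r,k
dark=lambda a:a.max(2)<60
grey=lambda a:(a.max(2)-a.min(2)<30)&(a.max(2)>70)
for n,rt,rs,z in(("wide",(370,192,408,228),(340,165,380,198),10),("slim",(380,250,412,283),(400,186,432,214),8)):
    for c,r in((t,rt),(s,rs)):
        p,b,_=blob(c,r,dark); print(n,p.round(1),np.round(b[1],1),onz(c,p,z).round(1))
p,b,k=blob(t,(295,230,348,283),grey); e=cv2.fitEllipse(cv2.convexHull(k)); print("base",p,e,onz(t,e[0],9).round(1), b[1])
p,b,k=blob(t,(222,172,265,215),lambda a:(a.max(2)-a.min(2)<35)); print("park",p,b,onz(t,b[0],24).round(1),onz(t,p,24).round(1))
for q in cv2.boxPoints(b): print(onz(t,q,26).round(1))
a=[cv2.resize(t[0][y:y+70,x:x+70],None,fx=5.6,fy=5.6,interpolation=cv2.INTER_CUBIC) for x,y in((285,222),(208,159))]
b=[cv2.resize(s[0][y:y+50,x:x+100],None,fx=3.92,fy=3.92,interpolation=cv2.INTER_CUBIC) for x,y in((338,155),)]
b.append(cv2.resize(s[0][215:265,320:420],None,fx=3.92,fy=3.92,interpolation=cv2.INTER_CUBIC))
cv2.imwrite("pics/c1.png",np.vstack([np.hstack(a),np.hstack(b)]))
E
```

```text
wide [388.8 210. ] [22. 23.] [ 602.4 -192.    10. ]
wide [359.8 182.2] [20. 24.] [ 601.6 -190.2   10. ]
slim [405.2 268.1] [ 2.5 11.4] [ 454.7 -235.3    8. ]
slim [415.1 200.5] [17. 22.] [ 458.1 -210.2    8. ]
base [321.13874113 256.0447695 ] ((321.1097106933594, 256.0524597167969), (38.319053649902344, 38.64316177368164), 25.12668800354004) [480.9 -19.7   9. ] (38.0, 38.0)
park [243.12409488 193.48988764] ((243.15850830078125, 193.57318115234375), (27.387022018432617, 26.72443389892578), 6.34019136428833) [636.4 182.3  24. ] [636.6 182.4  24. ]
[605.5 219.2  26. ]
[673.5 214.   26. ]
[667.1 144.4  26. ]
[599.2 149.8  26. ]
```

View pics/c1.png

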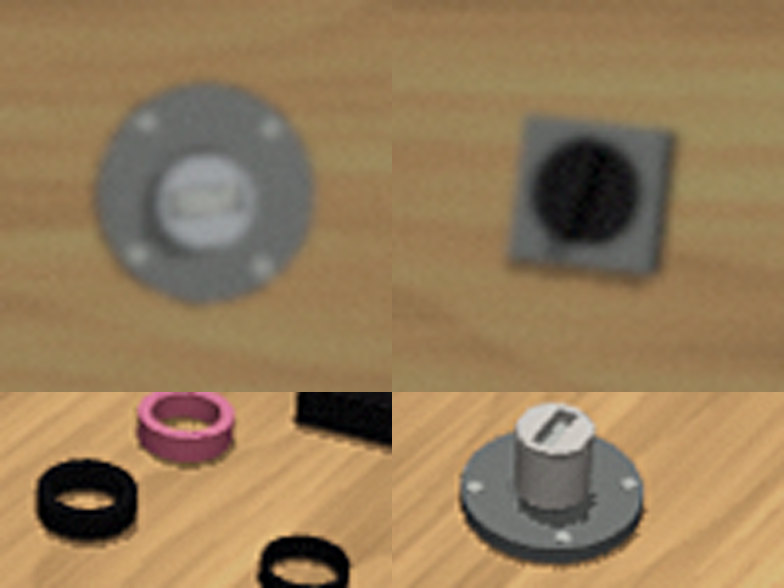

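```bash
python3 - <<'E'
from h import *
t=cam("top"); s=cam("side")
# slim top with higher threshold
for thr in(70,85):
    m=np.zeros((400,640),np.uint8); m[250:283,380:414]=(t[0][250:283,380:414].max(2)<thr); y,x=np.nonzero(m)
    h=cv2.minEnclosingCircle(np.c_[x,y].astype(np.float32)); e=cv2.fitEllipse(cv2.convexHull(np.c_[x,y].astype(np.int32))); print("slim",h,e,onz(t,e[0],8).round(1))
# base via side
g=s[0].astype(int)
print("post top expected px side",proj(s,[481,-20,52]),"top",proj(t,[481,-20,52]))
# post top: bright
tg=t[0].max(2)[225:285,295:350]; m=(tg>165).astype(np.uint8)
cs,_=cv2.findContours(m,cv2.RETR_EXTERNAL,cv2.CHAIN_APPROX_NONE); k=max(cs,key=cv2.contourArea)+np.array([295,225]); e=cv2.fitEllipse(cv2.convexHull(k)); print("posttop",e,onz(t,e[0],52).round(1), tg.max())
def enh(c,x,y,w,h,f,lo,hi):
    a=cv2.resize(c[0][y:y+h,x:x+w].astype(np.float32),None,fx=f,fy=f,interpolation=cv2.INTER_CUBIC)
    return np.clip((a-lo)/(hi-lo)*255,0,255).astype(np.uint8)
A=np.hstack([enh(t,308,244,26,26,15,90,230),enh(t,228,179,30,30,13,0,70)])
B=np.hstack([enh(s,345,213,30,22,13,60,255),enh(s,212,228,60,46,6.5,0,90)])
B=B[:286]; print(A.shape,B.shape)
w=max(A.shape[1],B.shape[1]); P=lambda q:cv2.copyMakeBorder(q,0,0,0,w-q.shape[1],cv2.BORDER_CONSTANT)
cv2.imwrite("pics/c2.png",np.vstack([P(A),P(B[:, :])])[:600])
E
```

```text
slim ((396.1016845703125, 266.6610107421875), 10.446414947509766) ((396.1844482421875, 266.38427734375), (19.306625366210938, 20.80970573425293), 106.4480209350586) [ 458.4 -212.3    8. ]
slim ((396.0, 267.0), 11.04546070098877) ((396.13909912109375, 266.3439025878906), (20.226295471191406, 21.755126953125), 103.67779541015625) [ 458.5 -212.2    8. ]
post top expected px side [361.53207916 223.38374305] top [321.32014602 257.53871469]Traceback (most recent call last):
  File "<stdin>", line 12, in <module>
ValueError: max() iterable argument is empty
```

```bash
python3 -c "
import cv2;a=cv2.imread('pics/c2.png');print(a.shape)"
```

```text
[ WARN:0@0.021] global loadsave.cpp:275 findDecoder imread_('pics/c2.png'): can't open/read file: check file path/integrity
Traceback (most recent call last):
AttributeError: 'NoneType' object has no attribute 'shape'
```

```bash
python3 - <<'E'
from h import *
t=cam("top"); s=cam("side")
tg=t[0].max(2)[225:285,295:350]; print(np.percentile(tg,[5,50,95,100]), s[0].max(2)[215:245,345:378].max())
m=np.zeros((400,640),np.uint8); m[225:285,295:350]=((t[0].min(2)[225:285,295:350]>130))
cs,_=cv2.findContours(m,cv2.RETR_EXTERNAL,cv2.CHAIN_APPROX_NONE)
if cs:
    k=max(cs,key=cv2.contourArea); e=cv2.fitEllipse(cv2.convexHull(k)); print("posttop",e,onz(t,e[0],52).round(1))
def enh(c,x,y,w,h,f):
    a=cv2.resize(c[0][y:y+h,x:x+w].max(2).astype(np.float32),None,fx=f,fy=f,interpolation=cv2.INTER_CUBIC)
    lo,hi=np.percentile(a,[2,98]); return np.clip((a-lo)/(hi-lo)*255,0,255).astype(np.uint8)
A=np.hstack([enh(t,312,248,20,20,15),enh(t,233,184,20,20,15)])
B=np.hstack([enh(s,347,213,30,20,10),enh(s,212,229,60,40,5)]); B=cv2.resize(B,(600,200))
cv2.imwrite("pics/c2.png",np.vstack([A,B]))
E
```

```text
[103. 151. 156. 166.] 219
posttop ((321.51812744140625, 257.48773193359375), (15.758198738098145, 15.817564010620117), 148.044189453125) [481.1 -20.5  52. ]
```

View pics/c2.png

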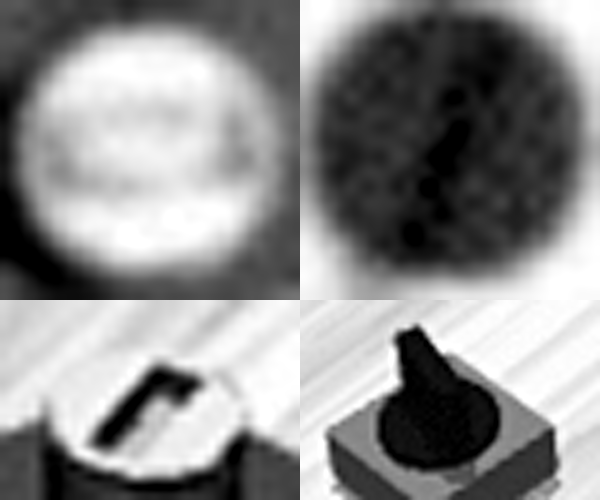

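```bash
python3 - <<'E'
from h import *
t=cam("top"); s=cam("side")
S=lambda x,y:(347+x/10-.5,213+(y-300)/10-.5)
a=onz(s,S(90,445),52);b=onz(s,S(155,362),52);c=onz(s,S(203,384),52)
ang=lambda a,b:np.degrees(np.arctan2(*(b-a)[1::-1]))
print("slot",a,b,c,np.linalg.norm(b-a),ang(a,b),"short",np.linalg.norm(c-b),ang(b,c))
T=lambda x,y:(312+x/15-.5,248+y/15-.5)
a=onz(t,T(55,150),52);b=onz(t,T(240,135),52);print("slot top",a,b,ang(b,a))
# moment orientation of dark inside post top (top view)
u=cv2.GaussianBlur(t[0].max(2).astype(np.float32),(0,0),.6); P=[]
# side: slot dark pixels on post top -> fit back-edge line by brightness
g=s[0].max(2).astype(float)
pts=[];w=[]
for y in range(214,232):
  for x in range(350,374):
    q=onz(s,(x,y),52)[:2]-[481,-20.3]
    if np.hypot(*q)<18.5 and g[y,x]<130: pts.append(q);w.append(1)
pts=np.array(pts);print(pts.round(1).tolist())
C=lambda x,y:(212+(x-300)/5-.5,229+(y-300)/5-.5)
L=[onz(s,C(*p),64) for p in((398,335),(420,326),(460,368))]; print("wing",np.round(L,1),ang(L[0],L[1]),ang(L[1],L[2]))
T=lambda x,y:(233+(x-300)/15-.5,184+y/15-.5)
print("wing shade",ang(onz(t,T(410,235),48),onz(t,T(460,100),48)))
# park from side: flange ellipse centre check
print("cap proj side",proj(s,[636.4,182.3,32]),"top",proj(t,[636.4,182.3,32]))
E
```

```text
slot [484.1828299  -2.7897548  52.       ] [488.97415276 -33.27725313  52.        ] [476.92738184 -33.43365183  52.        ] 30.861696801936635 -81.06862078623213 short 12.047786109197622 -179.25619223459975
slot top [480.79251035  -4.92832672  52.        ] [483.82787998 -35.08687038  52.        ] 95.74729917028874
[[5.5, -9.4], [3.9, -10.7], [2.2, -12.0], [0.6, -13.3], [5.3, -5.4], [3.7, -6.7], [2.0, -8.0], [0.4, -9.3], [-1.3, -10.6], [-2.9, -11.8], [5.1, -1.5], [3.4, -2.7], [1.8, -4.0], [0.1, -5.3], [-1.5, -6.6], [-3.1, -7.8], [4.9, 2.5], [3.2, 1.2], [1.6, -0.0], [4.6, 6.4], [3.0, 5.2], [1.4, 3.9], [4.4, 10.4], [2.8, 9.1], [1.2, 7.8], [-0.5, 6.6], [2.6, 13.0], [1.0, 11.7], [-0.7, 10.5], [2.4, 16.9], [0.7, 15.6], [-0.9, 14.4]]
wing [[657.1 182.9  64. ]
 [654.1 173.7  64. ]
 [623.4 181.5  64. ]] -107.90380219862502 165.59784593882017
wing shade -18.500133137269607
cap proj side [240.26670573 251.46773356] top [242.50942757 193.32096906]
```

Confirmed: the black, thicker ring is the wide collar at about (602,-191). The slim collar is at (458,-212), the spindle at (481,-20), and the cap at (636,182) with its wing at about -18°. Sizes from the rays fit: slot 31 x 12, park about 68. Moving above the wide collar now.

{"name": "drive_tool", "arguments": {
  "targets": [0.486,-0.222,0.144,0,0,0.385,1,0.486,-0.222,0.144,0,0,0.385,1,0.486,-0.222,0.144,0,0,0.385,1,0.486,-0.222,0.144,0,0,0.385,1,0.486,-0.222,0.144,0,0,0.385,1,0.486,-0.222,0.144,0,0,0.385,1,0.486,-0.222,0.144,0,0,0.385,1,0.486,-0.222,0.144,0,0,0.385,1,0.486,-0.222,0.144,0,0,0.385,1,0.486,-0.222,0.144,0,0,0.385,1,0.486,-0.222,0.144,0,0,0.385,1,0.486,-0.222,0.144,0,0,0.385,1],
  "force": 20
}}

```text
clock: 1.5
eef_pos: [565.6, -229.0, 174.2]
tcp_rot: [3.141, -0.0, -0.0]
contact_force: [0.0, -0.1, 0.6]
opening: 1.001
```

```bash
python3 - <<'E'
from h import *
fr=[cam("side") for _ in range(4)]; s=(sum(f[0].astype(np.float32) for f in fr)/4,)+fr[0][1:]
print(fr[0][0][227,356], sense()['eef_pos'].round(1),sense()['tcp_rot'].round(3))
g=s[0].max(2)
def samp(x,y):
    p=proj(s,[x,y,52]); return cv2.getRectSubPix(g,(1,1),(float(p[0]),float(p[1])))[0,0]
E=[]
for y in np.arange(-29,-7,1.):
    xs=np.arange(496,478,-.25); v=np.array([samp(x,y) for x in xs]); i=np.argmax(v<135)
    i=np.argmax((v[:-1]>=140)&(v[1:]<140)); E.append((y,xs[i]))
E=np.array(E); print(E.tolist()); p=np.polyfit(E[:,0],E[:,1],1); r=E[:,1]-np.polyval(p,E[:,0]); k=abs(r)<1; p=np.polyfit(E[k,0],E[k,1],1); print(p,k.sum(),"yaw of slot y axis deg",-np.degrees(np.arctan(p[0])),"edge at y=-20:",np.polyval(p,-20.3))
E
```

```text
[125 130 133] [ 564.7 -229.7  174.1] [-3.141e+00  1.000e-03  2.000e-03]
[[-29.0, 488.0], [-28.0, 488.0], [-27.0, 487.75], [-26.0, 487.5], [-25.0, 487.5], [-24.0, 487.25], [-23.0, 487.25], [-22.0, 487.25], [-21.0, 487.25], [-20.0, 487.0], [-19.0, 487.0], [-18.0, 487.0], [-17.0, 487.0], [-16.0, 486.75], [-15.0, 486.5], [-14.0, 486.5], [-13.0, 486.25], [-12.0, 486.0], [-11.0, 486.25], [-10.0, 486.25], [-9.0, 486.0], [-8.0, 485.5]]
[-1.01496330e-01  4.85020045e+02] 22 yaw of slot y axis deg 5.795465036020604 edge at y=-20: 487.0804206662903
```

{"name": "drive_tool", "arguments": {
  "targets": [0.037,-0.0385,0.044,0,0,0,1,0.037,-0.0385,0.044,0,0,0,1,0.037,-0.0385,0.044,0,0,0,1,0.037,-0.0385,0.044,0,0,0,1]
}}

```text
clock: 2.03
eef_pos: [600.6, -192.6, 130.0]
tcp_rot: [-3.141, 0.002, 0.0]
contact_force: [-0.7, -0.1, 0.9]
opening: 1.001
```

```bash
python3 - <<'E'
from h import *
s=cam("side"); print(sense()['eef_pos'].round(1),sense()['tcp_rot'].round(3),sense()['qpos'].round(2))
print(proj(s,[602,-191,130]),proj(s,[602,-191,57]),proj(s,[602,-191,10]))
cv2.imwrite("pics/s3.png",cv2.resize(s[0][80:230,260:460],None,fx=4,fy=4,interpolation=cv2.INTER_CUBIC))
E
```

```text
[ 600.7 -193.2  130.8] [ 3.141e+00  1.000e-03 -1.000e-03] [-0.31  0.56  1.74 -0.    0.84  1.26]
[361.86558613 139.66453973] [360.60740931 166.02682695] [359.84471092 182.00746956]
```

View pics/s3.png

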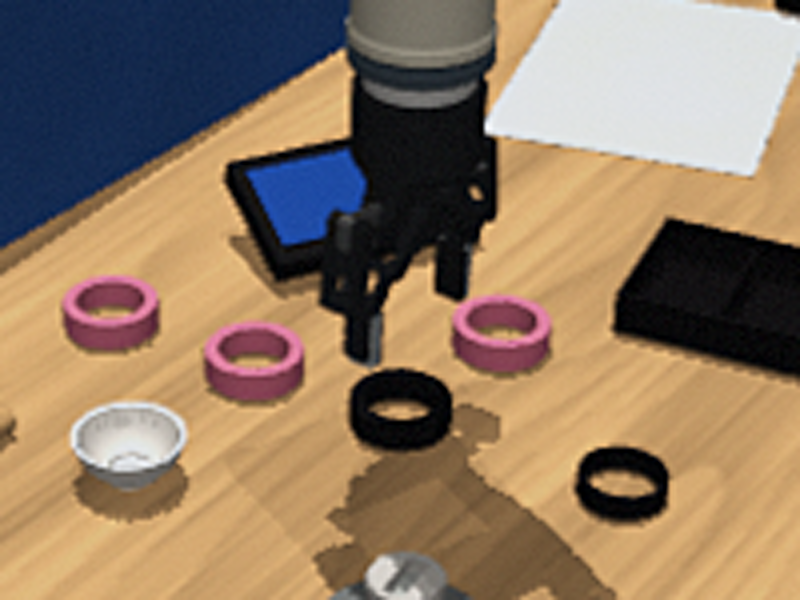

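The near fingertip is at px (352,170) and the black wide ring lies below, between the jaws. The pink rings are clear of the fingers.

{"name": "drive_tool", "arguments": {
  "targets": [0.001,-0.001,0.03,0,0,0,1,0.001,-0.001,0.055,0,0,0,1,0.001,-0.001,0.055,0,0,0,1,0.001,-0.001,0.055,0,0,0,0.5,0.001,-0.001,0.055,0,0,0,0.5,0.001,-0.001,0.055,0,0,0,0.5,0.001,-0.001,0.055,0,0,0,0.5],
  "force": 20
}}

```text
clock: 2.67
eef_pos: [603.2, -191.9, 77.6]
tcp_rot: [3.14, -0.003, -0.0]
contact_force: [-1.9, -2.7, 6.7]
opening: 0.72
```

```bash
python3 - <<'E'
from h import *
s=cam("side"); 
for z in(50,57,63,70): print(z,proj(s,[602,-149,z]))
print(sense()['eef_pos'].round(1))
E
```

```text
50 [350.33528381 176.26092728]
57 [350.4174318  173.80863507]
63 [350.48831214 171.69270626]
70 [350.57155721 169.20766413]
[ 603.3 -191.9   77.6]
```

{"name": "drive_tool", "arguments": {
  "targets": [0,0,0,0,0,0,1,0,0,0,0,0,0,1,0,0,0,0,0,-0.12,1,0,0,0,0,0,-1.571,1,0,0,0,0,0,-1.571,1,0,0,0,0,0,-1.571,1,0,0,0,0,0,-1.571,1,0,0,0,0,0,-1.571,1,0,0,0,0,0,-1.571,1,0,0,0,0,0,-1.571,1,0,0,0,0,0,-1.571,1,0,0,0,0,0,-1.571,1]
}}

```text
clock: 3.72
eef_pos: [602.5, -191.0, 75.7]
tcp_rot: [3.141, -0.0, 1.251]
contact_force: [0.2, -0.5, 0.5]
opening: 0.998
```

{"name": "drive_tool", "arguments": {
  "targets": [0,0,0,0,0,-0.32,1,0,0,0,0,0,-0.32,1,0,0,0,0,0,-0.32,1,0,0,0,0,0,-0.32,0.4,0,0,0,0,0,-0.32,0.4,0,0,0,0,0,-0.32,0.4,0,0,0,0,0,-0.32,0.4,0,0,0,0,0,-0.32,0.4],
  "force": 25
}}

```text
clock: 4.38
eef_pos: [602.5, -191.1, 76.2]
tcp_rot: [3.141, -0.0, 1.562]
contact_force: [-1.6, 1.1, 6.1]
opening: 0.745
```

```bash
python3 - <<'E'
from h import *
s=sense(); print(s['eef_pos'].round(2),s['tcp_rot'].round(4),s['opening'],s['contact_force'])
E
```

```text
[ 602.52 -191.06   76.19] [ 3.1413 -0.      1.5619] 0.7446024865308385 [-1.63679364  1.07169301  6.06943045]
```

{"name": "drive_tool", "arguments": {
  "targets": [0,0,-0.03,0,0,0,0.4,0,0,-0.07,0,0,0,0.4,0.17,-0.123,-0.08,0,0,0,0.4,0.17,-0.123,-0.08,0,0,0,0.4,0.17,-0.123,-0.08,0,0,0,0.4,0.17,-0.123,-0.08,0,0,0,0.4,0.17,-0.123,-0.08,0,0,0,0.4,0.17,-0.123,-0.08,0,0,0,0.4,0.17,-0.123,-0.08,0,0,0,0.4,0.17,-0.123,-0.08,0,0,0,0.4]
}}

```text
clock: 5.22
eef_pos: [481.0, -20.3, 156.0]
tcp_rot: [3.14, 0.0, 1.564]
contact_force: [0.5, 0.1, -1.2]
opening: 0.743
```

```bash
python3 - <<'E'
from h import *
s=sense(); print(s['eef_pos'].round(2),s['tcp_rot'].round(4),s['opening'],s['contact_force'])
c=cam("side")
cv2.imwrite("pics/s4.png",cv2.resize(c[0][130:270,270:450],None,fx=4,fy=4,interpolation=cv2.INTER_CUBIC))
E
```

```text
[481.04 -20.3  155.98] [3.1401e+00 2.0000e-04 1.5643e+00] 0.7425190457895527 [ 0.50008772  0.11900932 -1.16216378]
```

View pics/s4.png

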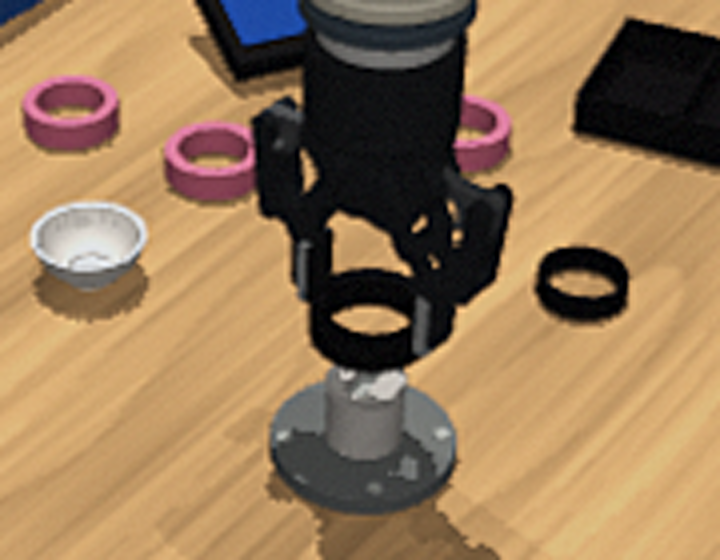

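The wide collar hangs level in the jaws above the post. Descending.

{"name": "drive_tool", "arguments": {
  "targets": [0,0,0.01,0,0,0,0.4,0,0,0.02,0,0,0,0.4,0,0,0.025,0,0,0,0.4,0,0,0.03,0,0,0,0.4,0,0,0.035,0,0,0,0.4,0,0,0.035,0,0,0,0.4]
}}

```text
clock: 5.77
eef_pos: [480.0, -20.6, 119.3]
tcp_rot: [-3.14, -0.0, 1.564]
contact_force: [0.3, 1.4, -1.1]
opening: 0.744
```

No jam: the collar is over the post. Going on down.

{"name": "drive_tool", "arguments": {
  "targets": [0.0,0,0.01,0,0,0,0.4,0.0,0,0.018,0,0,0,0.4,0.0,0,0.024,0,0,0,0.4,0.0,0,0.029,0,0,0,0.4,0,0,0.032,0,0,0,0.4,0,0,0.033,0,0,0,0.4,0,0,0.033,0,0,0,0.4]
}}

```text
clock: 6.35
eef_pos: [480.0, -20.4, 88.0]
tcp_rot: [-3.14, -0.0, 1.565]
contact_force: [-4.5, -0.3, 12.3]
opening: 0.746
```

{"name": "drive_tool", "arguments": {
  "targets": [0,0,0,0,0,0,1,0,0,0,0,0,0,1,0,0,0,0,0,0,1,0,0,-0.03,0,0,0,1,0,0,-0.07,0,0,0,1,-0.191,-0.022,-0.08,0,0,0,1,-0.191,-0.022,-0.08,0,0,0,1,-0.191,-0.022,-0.08,0,0,0,1,-0.191,-0.022,-0.08,0,0,0,1,-0.191,-0.022,-0.08,0,0,0,1,-0.191,-0.022,-0.08,0,0,0,1,-0.191,-0.022,-0.08,0,0,0,1]
}}

```text
clock: 7.35
eef_pos: [457.0, -212.5, 167.5]
tcp_rot: [3.141, 0.0, 1.562]
contact_force: [-0.7, 0.4, -0.0]
opening: 1.002
```

```bash
python3 - <<'E'
from h import *
s=sense(); print(s['eef_pos'].round(2),s['tcp_rot'].round(4),s['opening'],s['contact_force'])
t=cam("top"); c=cam("side")
for roi,im,z in(((300,235,345,280),t,32),((335,210,385,262),c,32)):
    x0,y0,x1,y1=roi; m=(im[0][y0:y1,x0:x1].max(2)<70).astype(np.uint8); k=max(cv2.findContours(m,0,1)[0],key=cv2.contourArea)+[x0,y0]
    e=cv2.fitEllipse(cv2.convexHull(k)); print(np.round(e[0],1),np.round(e[1],1),onz(im,e[0],22).round(1))
a=cv2.resize(c[0][180:270,310:440],None,fx=4,fy=4,interpolation=cv2.INTER_CUBIC)
cv2.imwrite("pics/s5.png",a)
E
```

```text
[ 457.   -212.51  167.48] [3.1413 0.     1.5618] 1.001559327716257 [-0.69870897  0.42121688 -0.03775324]
[321.2 257.4] [24.9 25.7] [478.7 -19.9  22. ]
[361.6 235.3] [27.5 31.5] [478.1 -18.1  22. ]
```

View pics/s5.png

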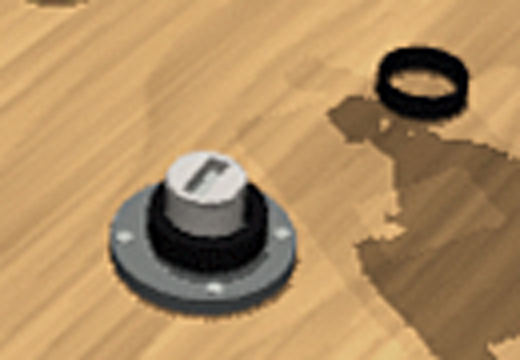

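The wide collar lies flat on the base around the post. Next, the slim collar.

{"name": "drive_tool", "arguments": {
  "targets": [0,0.001,0.04,0,0,0,1,0,0.001,0.075,0,0,0,1,0,0.001,0.092,0,0,0,1,0,0.001,0.092,0,0,0,1,0,0.001,0.092,0,0,0,0.4,0,0.001,0.092,0,0,0,0.4,0,0.001,0.092,0,0,0,0.4,0,0.001,0.092,0,0,0,0.4,0,0.001,0.092,0,0,0,0.4,0,0.001,0.092,0,0,0,1,0,0.001,0.092,0,0,0,1,0,0.001,0.092,0,0,-0.1,1],
  "force": 20
}}

```text
clock: 8.45
eef_pos: [458.5, -211.5, 76.1]
tcp_rot: [3.141, 0.001, 1.663]
contact_force: [0.3, -1.0, 0.5]
opening: 0.996
```

{"name": "drive_tool", "arguments": {
  "targets": [0,0,0,0,0,-1.471,1,0,0,0,0,0,-1.471,1,0,0,0,0,0,-1.471,1,0,0,0,0,0,-1.471,1,0,0,0,0,0,-1.471,1,0,0,0,0,0,-1.471,1,0,0,0,0,0,-1.471,1,0,0,0,0,0,-1.471,1,0,0,0,0,0,-1.471,1,0,0,0,0,0,-1.471,1,0,0,0,0,0,-1.471,1,0,0,0,0,0,-1.471,1]
}}

```text
clock: 9.45
eef_pos: [458.4, -211.5, 75.9]
tcp_rot: [-3.141, 0.0, -3.141]
contact_force: [0.0, 0.2, 0.6]
opening: 0.999
```

{"name": "drive_tool", "arguments": {
  "targets": [0,0,0,0,0,0,1,0,0,0,0,0,0,0.4,0,0,0,0,0,0,0.4,0,0,0,0,0,0,0.4,0,0,0,0,0,0,0.4,0,0,0,0,0,0,0.4,0,0,0,0,0,0,0.4]
}}

```text
clock: 10.03
eef_pos: [458.3, -211.4, 75.8]
tcp_rot: [-3.141, 0.0, 3.135]
contact_force: [-1.6, 0.2, 6.5]
opening: 0.611
```

{"name": "drive_tool", "arguments": {
  "targets": [0,0,-0.03,0,0,0,0.3,0,0,-0.07,0,0,0,0.3,-0.0225,0.191,-0.08,0,0,0,0.3,-0.0225,0.191,-0.08,0,0,0,0.3,-0.0225,0.191,-0.08,0,0,0,0.3,-0.0225,0.191,-0.08,0,0,0,0.3,-0.0225,0.191,-0.08,0,0,0,0.3,-0.0225,0.191,-0.08,0,0,0,0.3,-0.0225,0.191,-0.08,0,0,0,0.3]
}}

```text
clock: 10.78
eef_pos: [481.9, -19.2, 155.6]
tcp_rot: [-3.141, 0.0, 3.138]
contact_force: [-0.7, -0.2, -0.5]
opening: 0.605
```

{"name": "drive_tool", "arguments": {
  "targets": [0.001,-0.001,0,0,0,0,0.3,0.001,-0.001,0.012,0,0,0,0.3,0.001,-0.001,0.022,0,0,0,0.3,0.001,-0.001,0.028,0,0,0,0.3,0.001,-0.001,0.035,0,0,0,0.3,0.001,-0.001,0.035,0,0,0,0.3]
}}

```text
clock: 11.28
eef_pos: [480.0, -22.0, 119.1]
tcp_rot: [3.141, -0.002, 3.135]
contact_force: [-0.8, 0.7, 0.4]
opening: 0.608
```

{"name": "drive_tool", "arguments": {
  "targets": [0,0.001,0.005,0,0,0,0.3,0,0.001,0.009,0,0,0,0.3,0,0.001,0.012,0,0,0,0.3,0,0.001,0.0125,0,0,0,0.3,0,0.001,0.0125,0,0,0,0.3]
}}

```text
clock: 11.7
eef_pos: [480.9, -20.4, 108.0]
tcp_rot: [-3.142, -0.0, 3.136]
contact_force: [0.2, -0.2, 0.8]
opening: 0.605
```

{"name": "drive_tool", "arguments": {
  "targets": [0,0,0,0,0,0,1,0,0,0,0,0,0,1,0,0,0,0,0,0,1,0,0,-0.03,0,0,0,1,0,0,-0.06,0,0,0,1,-0.154,0.2035,-0.06,0,0,0.31,1,-0.154,0.2035,-0.06,0,0,0.31,1,-0.154,0.2035,-0.06,0,0,0.31,1,-0.154,0.2035,-0.06,0,0,0.31,1,-0.154,0.2035,-0.06,0,0,0.31,1,-0.154,0.2035,-0.06,0,0,0.31,1,-0.154,0.2035,-0.06,0,0,0.31,1]
}}

```text
clock: 12.7
eef_pos: [639.6, 187.2, 168.7]
tcp_rot: [3.138, 0.004, 2.828]
contact_force: [0.1, -0.4, 0.6]
opening: 1.003
```

```bash
python3 - <<'E'
from h import *
s=sense(); print(s['eef_pos'].round(2),s['tcp_rot'].round(4),s['opening'],s['contact_force'])
c=cam("side")
a=cv2.resize(c[0][130:290,190:400],None,fx=3.5,fy=3.5,interpolation=cv2.INTER_CUBIC)
cv2.imwrite("pics/s6.png",np.clip(a*1.5,0,255).astype(np.uint8))
for z in(95,100,105,110): print(proj(c,[636-42*.31,182-42*.95,z]))
E
```

```text
[639.62 187.19 168.66] [3.1379 0.0036 2.828 ] 1.0029167127855896 [ 0.07664461 -0.44274579  0.56249668]
[256.31141977 219.91682941]
[256.09527286 217.95603295]
[255.87780568 215.98325957]
[255.65900611 213.99839921]
```

View pics/s6.png

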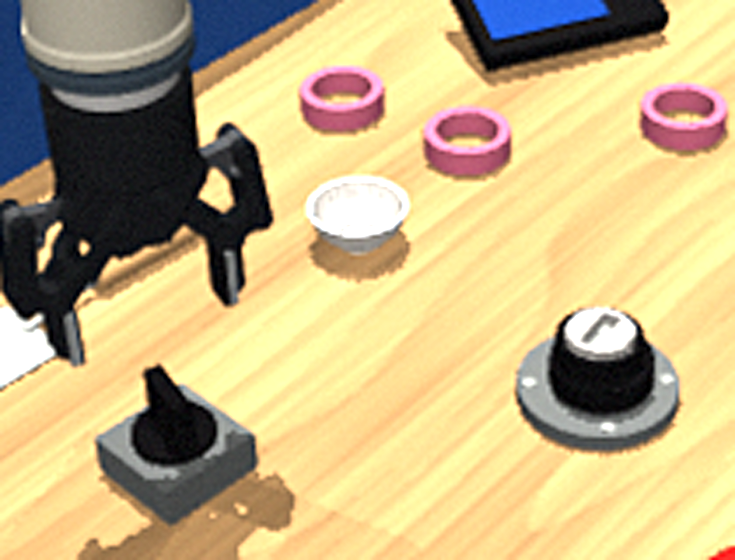

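Both collars are home; only a short stub of post shows above them. Next the cap. Its wing appears edge-on near crop (165,390), between the jaws.

{"name": "drive_tool", "arguments": {
  "targets": [0.0015,-0.0055,0.02,0,0,0,1,0.0015,-0.0055,0.045,0,0,0,1,0.0015,-0.0055,0.0595,0,0,0,1,0.0015,-0.0055,0.0595,0,0,0,1,0.0015,-0.0055,0.0595,0,0,0,0,0.0015,-0.0055,0.0595,0,0,0,0,0.0015,-0.0055,0.0595,0,0,0,0,0.0015,-0.0055,0.0595,0,0,0,0,0.0015,-0.0055,0.0595,0,0,0,0,0.0015,-0.0055,0.0595,0,0,0,0],
  "force": 30
}}

```text
clock: 13.58
eef_pos: [633.3, 177.6, 109.4]
tcp_rot: [3.141, 0.001, 2.826]
contact_force: [-0.3, 1.3, 0.3]
opening: 0.147
```

{"name": "drive_tool", "arguments": {
  "targets": [0,0,0,0,0,0,0,0,0,0,0,0,0,0,0,0,0,0,0,0,0],
  "force": 60
}}

```text
clock: 13.83
eef_pos: [633.4, 177.7, 109.5]
tcp_rot: [3.141, 0.001, 2.826]
contact_force: [-0.1, 0.5, 6.1]
opening: 0.128
```

```bash
python3 - <<'E'
from h import *
s=sense(); print(s['eef_pos'].round(2),s['tcp_rot'].round(4),s['opening'],s['contact_force'],s['wrist_torque'])
c=cam("side")
a=cv2.resize(c[0][160:280,180:300],None,fx=4.5,fy=4.5,interpolation=cv2.INTER_CUBIC)
cv2.imwrite("pics/s7.png",np.clip(a*1.8,0,255).astype(np.uint8))
E
```

```text
[633.45 177.7  109.47] [3.1407e+00 1.2000e-03 2.8259e+00] 0.12777428318646022 [-0.14627674  0.51139783  6.10389252] [ 0.02784991  0.06222469 -0.04025733]
```

View pics/s7.png

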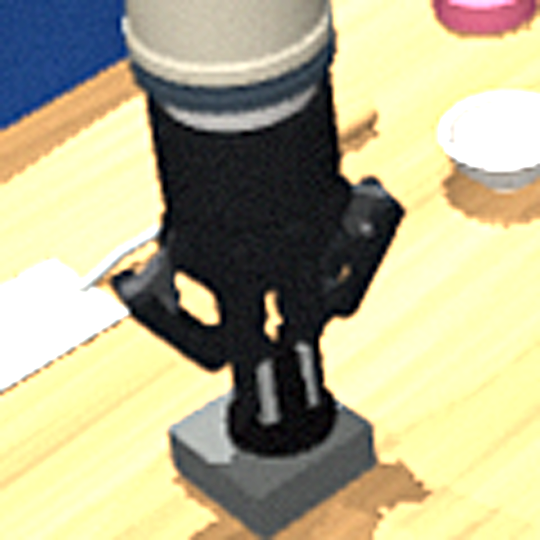

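{"name": "drive_tool", "arguments": {
  "targets": [0,0,-0.015,0,0,0,0,0,0,-0.04,0,0,0,0,0,0,-0.08,0,0,0,0,0.02,-0.05,-0.08,0,0,0.11,0,0.04,-0.08,-0.08,0,0,0.23,0,0.05,-0.115,-0.08,0,0,0.35,0,0.06,-0.15,-0.08,0,0,0.47,0,0.07,-0.18,-0.08,0,0,0.59,0,0.083,-0.21,-0.08,0,0,0.71,0,0.083,-0.235,-0.08,0,0,0.83,0,0.083,-0.2355,-0.08,0,0,0.95,0,0.083,-0.2355,-0.08,0,0,1.07,0]
}}

```text
clock: 14.88
eef_pos: [480.0, -22.0, 188.8]
tcp_rot: [-3.142, 0.0, 1.748]
contact_force: [0.5, 0.4, -0.6]
opening: 0.131
```

{"name": "drive_tool", "arguments": {
  "targets": [0,0,0,0,0,0.084,0,0,0,0,0,0,0.084,0,0,0,0,0,0,0.084,0]
}}

```text
clock: 15.13
eef_pos: [480.8, -20.7, 188.6]
tcp_rot: [-3.142, 0.0, 1.675]
contact_force: [-0.1, 0.1, -0.6]
opening: 0.128
```

```bash
python3 - <<'E'
from h import *
s=sense(); print(s['eef_pos'].round(2),s['tcp_rot'].round(4),s['opening'],s['contact_force'])
c=cam("side"); p=proj(c,list(s['eef_pos'][:2])+[s['eef_pos'][2]-83]); print(p)
x,y=int(p[0])-50,int(p[1])-70
a=cv2.resize(c[0][y:y+130,x:x+100],None,fx=4.5,fy=4.5,interpolation=cv2.INTER_CUBIC); print(x,y)
cv2.imwrite("pics/s8.png",np.clip(a*1.8,0,255).astype(np.uint8))
E
```

```text
[480.76 -20.68 188.6 ] [-3.1415  0.      1.6746] 0.12778512713761228 [-0.13036716  0.11497096 -0.57028881]
[362.91523793 202.83745998]
312 132
```

View pics/s8.png

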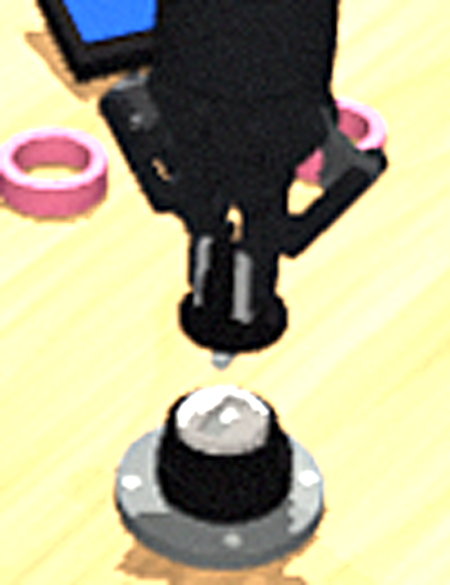

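```bash
python3 - <<'E'
from h import *
c=cam("side"); s=sense(); x,y,z=s['eef_pos']; g=cv2.resize(c[0].max(2),None,fx=4,fy=4,interpolation=cv2.INTER_CUBIC)
for v in range(198,208):
    r=g[v*4+2,335*4:395*4]<60; i=np.nonzero(r)[0]
    print(v,(i[0]/4+335-.375,i[-1]/4+335-.375,(i[0]+i[-1])/8+335-.375) if len(i) else None)
for d in(-4,-2,0,2,4): 
    # silhouette of flange (R25, z-83..z-77), cap shifted d along tool x
    P=np.array([proj(c,[x+d*np.cos(1.672)+25*np.cos(a),y+d*np.sin(1.672)+25*np.sin(a),z-83+h]) for a in np.arange(0,6.28,.05) for h in(0,6)])
    print(d,P[:,0].min().round(1),P[:,0].max().round(1),(P[:,0].min()+P[:,0].max())/2,P[:,1].max().round(1))
m=np.zeros((400,640),np.uint8); m[205:240,345:380]=c[0][205:240,345:380].min(2)>110
i=np.nonzero(m[217:225].any(0))[0]; print("post bright cols",i.min(),i.max())
E
```

```text
198 (np.float64(352.375), np.float64(374.125), np.float64(363.25))
199 (np.float64(351.625), np.float64(374.375), np.float64(363.0))
200 (np.float64(351.625), np.float64(374.875), np.float64(363.25))
201 (np.float64(351.625), np.float64(375.125), np.float64(363.375))
202 (np.float64(351.625), np.float64(375.125), np.float64(363.375))
203 (np.float64(351.625), np.float64(375.125), np.float64(363.375))
204 (np.float64(351.875), np.float64(374.875), np.float64(363.375))
205 (np.float64(352.375), np.float64(374.375), np.float64(363.375))
206 (np.float64(353.375), np.float64(373.875), np.float64(363.625))
207 (np.float64(354.375), np.float64(372.875), np.float64(363.625))
-4 351.4 376.4 363.90479797421904 209.5
-2 350.9 375.9 363.4276680297121 210.0
0 350.4 375.5 362.949291218398 210.6
2 349.9 375.0 362.46966264621 211.1
4 349.4 374.5 361.98889540728175 211.6
post bright cols 346 379
```

{"name": "drive_tool", "arguments": {
  "targets": [0.002,0,0.01,0,0,0,0,0.002,0,0.02,0,0,0,0,0.002,0,0.03,0,0,0,0,0.002,0,0.034,0,0,0,0,0.002,0,0.037,0,0,0,0,0.002,0,0.04,0,0,0,0,0.002,0,0.042,0,0,0,0,0.002,0,0.042,0,0,0,0]
}}

```text
clock: 15.9
eef_pos: [480.5, -18.7, 146.3]
tcp_rot: [-3.141, -0.0, 1.672]
contact_force: [-0.5, 0.9, 2.1]
opening: 0.128
```

The bar is in the slot: 146 mm with only about 2 N, which matches first touch on the plunger. Pushing fully down.

{"name": "drive_tool", "arguments": {
  "targets": [0,0,0.004,0,0,0,0,0,0,0.008,0,0,0,0,0,0,0.011,0,0,0,0,0,0,0.0125,0,0,0,0,0,0,0.0125,0,0,0,0]
}}

```text
clock: 16.32
eef_pos: [480.9, -18.7, 135.4]
tcp_rot: [3.141, 0.0, 1.672]
contact_force: [-8.1, 0.2, 25.7]
opening: 0.133
```

{"name": "drive_tool", "arguments": {
  "targets": [0,0,0,0,0,0.12,0,0,0,0,0,0,0.24,0,0,0.0005,0,0,0,0.36,0,0,0.0005,0,0,0,0.48,0,0,0.001,0,0,0,0.6,0,-0.0005,0.001,0,0,0,0.72,0,-0.0005,0.001,0,0,0,0.84,0,-0.0005,0.0015,0,0,0,0.96,0,-0.001,0.0015,0,0,0,1.08,0,-0.001,0.0015,0,0,0,1.2,0,-0.0015,0.0015,0,0,0,1.32,0,-0.0015,0.0015,0,0,0,1.44,0]
}}

```text
clock: 17.32
eef_pos: [484.2, -20.4, 135.4]
tcp_rot: [3.14, -0.004, 0.226]
contact_force: [-0.3, -2.8, 16.0]
opening: 0.13
```

{"name": "drive_tool", "arguments": {
  "targets": [0,0,0,0,0,0.1,0,0,0,0,0,0,0.14,0,0,0,0,0,0,0.14,0,0,0,0,0,0,0.14,0]
}}

```text
clock: 17.65
eef_pos: [484.1, -20.4, 135.4]
tcp_rot: [3.141, -0.004, 0.092]
contact_force: [0.4, -3.2, 17.3]
opening: 0.128
```

```bash
python3 - <<'E'
from h import *
s=sense(); print(s['clock'],s['eef_pos'].round(2),s['tcp_rot'].round(4),s['opening'],s['contact_force'],s['wrist_torque'])
c=cam("side")
a=cv2.resize(c[0][140:270,312:412],None,fx=4.5,fy=4.5,interpolation=cv2.INTER_CUBIC)
cv2.imwrite("pics/s9.png",np.clip(a*1.8,0,255).astype(np.uint8))
E
```

```text
17.65 [484.15 -20.41 135.41] [ 3.1405 -0.0041  0.0917] 0.127829243645723 [ 0.39379574 -3.23539437 17.2535638 ] [-0.53017478  0.28103407 -0.01394503]
```

View pics/s9.png

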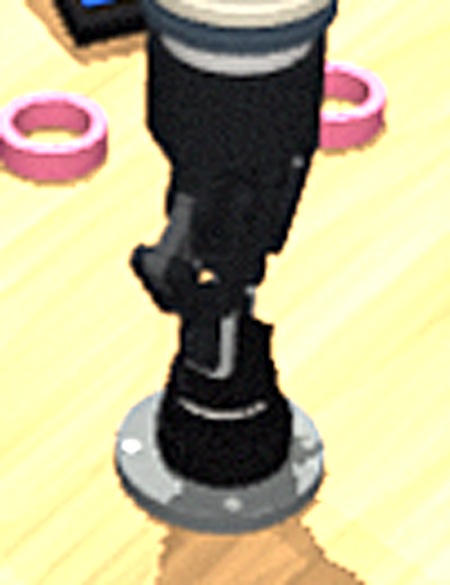

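The cap is turned 90.5° (yaw 1.672 to 0.092). The TCP is at z 135.4, so the flange is down, with 17 N of push. Only a thin post band shows between flange and slim collar, as expected (4 mm). Handing in.

```bash
python3 -c "
from rig import *
print(sign_off()); s=sense(); print(s['clock'],s['eef_pos'],s['opening'],s['contact_force'])"
```

```text
the job is handed in; nothing more can be done
None
the job is handed in; nothing more can be done
```

I threaded the wide collar and then the slim collar onto the post. I then put the cap's bar through the slot, pressed it down and turned it about 90.5° clockwise. I handed in at about 17.7 s of the 72 s, with the fingers still holding the wing at a 60 N grip setting. The sign-off gives no verdict.

- **Collars:** the pictures show the wide collar flat on the base and the slim one on top of it, with a 4 mm band of post between it and the flange.
- **Cap height:** the tool stood at 135.4 mm, where about 135 mm means the flange is fully down. It was pushing with about 17 N.
- **Slipping:** the grip opening held steady at 0.128 and there was almost no torque about the vertical, so I saw no sign of the wing slipping.
- **Off-centre:** the hand ended about 3 mm in x from the spindle axis. About 1.6 mm of that is where I hold the wing, which puts the cap about 1.5 mm off the axis (limit 6 mm). I worked this out from the hand's position and did not measure it separately.
- **Not checked:** the state could not be read after hand-in, so I have no reading for the final second.

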